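# Push a stock tote up the sloped stand and catch it behind the lip

## Task

Line the grey tote up with the foot of the sloped steel stand and slide it up the slope, without lifting it over, until its back edge drops behind the lip. Then pull it back against the lip with about 10 N (a kilo) for a second to check that it is caught, and let go so that it rests there. Work by feel, never loading the lip, rails or end fence with more than about 15 N, and leave the other things on the bench alone.

Things in the scene. Friction and masses are not known exactly. Their poses are not given: they have to be found in the camera images.
- tote_mid (a point): Centre of the open-topped grey plastic tote, 150 long (x) x 110 wide (y) x 75 mm high, half-way up (37.5 mm above its underside). Plain upright walls and floor, 5 mm thick, no proud rim. 0.45 to 0.8 kg with its load. It starts flat on the bench just below the stand's foot, its +x end roughly towards the stand but turned up to 15 degrees and up to 25 mm off the middle line.
- tote_back (a point): Middle of the top edge of the tote's back wall (its -x end, away from the stand), 75 mm above the underside. Behind this wall the tote is empty inside over 70 mm x 100 mm, floor 5 mm thick: room for fingers. The front half is filled by two cartons up to 55 mm above the underside. The back edge is the one that must drop behind the lip.
- deck: Fixed sloping sheet-steel deck of the stand, 318 long x 176 mm wide. Origin: middle of its foot edge, at bench height, on its surface. x runs straight up the slope (16 degrees), y across, z square to the surface. The tote is slippery on it (friction 0.15 to 0.22, on the bench about 0.6): let go before the lip it slides back down.
- lip_middle (a point): Point of the deck (118 mm up from the foot) where the lip's upright face stands at its middle setting. The lip: strip across, 9 mm high, upright face uphill, lead-in wedge 40 mm long downhill. It is welded into the catch frame, which is clamped in slots: the whole frame really stands anywhere from 10 mm below to 10 mm above this; the setting is not measured, so see it or feel for it.
- fence_middle (a point): Point of the deck where the catch frame's end fence (35 mm high) stands at the middle setting, 155 mm uphill of the lip's face: 5 mm play for a caught tote. Side rails 22 mm high, 118 mm apart inside, run from fence to 45 mm below the lip's face, then flare to 154 mm at their mouth, 85 mm below it. A caught tote lies flat on the deck, back wall on the lip.
- tape_roll: Roll of brown packing tape lying flat, 96 mm across, 48 mm high; origin under its centre. Bystander.
- carton: Closed cardboard carton 130 x 170 x 80 mm; origin under its centre. Bystander.
- tape_gun: Hand tape dispenser standing on its base, about 140 x 56 x 90 mm; origin at bench height near its middle. Bystander.
- knife: Closed grey utility knife, 145 x 26 x 16 mm, lying flat; origin under its centre. Bystander.
- scanner: Hand-held barcode scanner lying flat, about 175 x 62 x 44 mm; origin under its middle. Bystander.
- label_roll: Roll of white paper labels standing on end, 70 mm across, 55 mm high; origin under its centre. Bystander.
- small_bin: Small open grey bin with two small boxes in it, 120 x 90 x 55 mm, much smaller than the tote; origin under its centre. Bystander.
There are look-alikes about, which are no part of the job. Leave any blue or purple look-alike of the part that bears tote_mid alone.

How it is judged:
On the way, in this order (a step that is already met when the one before it is completed fails the run):
1. the tote lies flat on the deck behind the lip (x of tote_mid in the frame of deck above 0.18 m and z of tote_mid in the frame of deck below 0.0395 m and angle between the z axis of tote_mid and the z axis of deck, either way round below 0.03 rad), for 0.2 s.
2. the hand pulls the tote back against the lip with more than 6 N for 0.4 s (contact force between tote and catch_c0 above 6 N and contact force between the fingers and tote above 4 N), for 0.4 s.
At the end, for the whole second after the job is handed in: The tote lies flat on the deck (within 1.7 degrees and 2 mm), its centre more than 180 mm up the deck, resting back on the lip's upright face, at rest and released (all of step 1 and contact force between tote and catch_c0 above 0.2 N and linear speed of tote below 0.01 m/s); the robot touches nothing.
It fails at once if the tote is driven against the catch frame (lip, fence or rails) with more than 18 N (contact force between tote and catch above 18 N).
It fails at once if the tote is lifted over: on the stand, its centre more than 54 mm off the deck's surface (x of tote_mid in the frame of deck above 0.03 m and z of tote_mid in the frame of deck above 0.054 m).
It fails at once if the tote is tipped by more than 35 degrees (angle between tote_mid's own z axis and vertical above 0.61 rad).
It fails at once if a bystander is shoved by more than 25 mm (distance of any of tape_roll, carton, tape_gun, knife, scanner, label_roll, small_bin from where it was at the start of the episode above 0.025 m).
It also fails if it takes over 64 s, if anything falls off the work surface, if the arm or the gripper's body presses on something with over 40 N, if the wrist force passes 120 N, or if a joint passes its speed limit or range.

## Robot

A 7-joint arm with a two-finger parallel gripper is mounted at the origin on the work surface. World frame = base frame: x ahead of the robot, y to its left, z up, the work surface at z = 0. Lengths are in m, angles in rad, forces in N, time in s.
With the tool pointing down it reaches from about 0.35 to 0.9 m from the base axis. Payload 8.1 kg.
Tool frame: the origin (TCP) lies midway between the tips of the shut fingers; the grasp point (between the pads) lies 19 mm behind it (manip.grip_depth is the distance from the TCP to the grasp point, in m); z points along the fingers, x is the direction in which the jaws open and shut, and the axes are right-handed (so a half turn about z gives the same grasp; the last joint's range is limited). The gripper opens to 92 mm and grips with 3 to 60 N. Pads are 19 mm wide; open, the fingers measure 130 mm over their backs; the gripper's body (75 mm by 190 mm) begins 47 mm behind the grasp point.
Start: joints at [1.192, 0.434, 0.025, 1.573, -0.012, 1.134, -0.075], TCP at [0.17, -0.601, 0.227] pointing down, gripper open.
Joint ranges: [-2.62, 2.62], [-0.44, 2.09], [-1.27, 1.32], [0.08, 2.57], [-1.32, 4.46], [0.12, 2], [-2.74, 2.74]. Speed limits (rad/s): [2.22, 2.22, 3.01, 3.01, 3.14, 3.14, 3.14].

## Interface

Orientations are given as [roll, pitch, yaw] about the fixed x, y, z axes, in that order (R = Rz(yaw) Ry(pitch) Rx(roll)).
In Python, from rig import manip gives the robot as it stands.
- The arm moves only by the tool jog_arm, never from a script. Its argument "series" is a list of rows, each a list of 3 entries, a list of its own where there are three numbers: the shift along the tool's x, y, z each as a share of 20 cm, from -1 to 1, then the turn about the tool's z as a share of 0.5 rad, from -1 to 1, then the closure, from -1 (fully open) to 1 (shut), so that 0 is half open. In form: [[[dx, dy, dz], twist, hand], ...]. A call has 1 to 12 rows; each row is the pose to reach, as a shift and turn from the pose commanded when the call began, along the tool's axes at that moment; what a row does not reach only later rows make up. A row lasts 1/10 s, in which the tool goes at most 50 mm and 8.59 degrees, less where a joint would pass 70% of its speed; a pose out of reach is approached as far as the arm can. A call with a number of a shift or a turn outside -1 to 1 is refused whole. A call with a gripper value outside its range is refused whole. The fingers move at their own pace and stop on an object; "newtons" is the grip in N (left out, the last holds). Time passes only in rows, so rows that repeat a pose let the fingers close. It gives the time, the measured TCP pose, the force and the opening at its end, in the units of the state.
- manip.get_obs(): the state, without advancing time (a new reading comes with each control period).
- manip.read_camera(name): name is "scene" or "side" or "wrist"; returns (picture, depth): 384x512x3 uint8, red, green, blue; 384x512 float32, m along the optical axis (not along the pixel's ray), 0 where there is no reading.
- manip.calibration(name): a dict with "mtx" (3x3 intrinsics, pixels), "rvec" (rotation vector, rad) and "tvec" (3), from world to camera coordinates, as OpenCV has them; the wrist camera has in their place "T_tool_cam" (4x4, takes a point from camera to tool coordinates, whose origin is the TCP and whose axes are the tool frame's). Camera axes: x right, y down, z forward; pixel columns grow to the right and rows downward; lengths in m; the calibration is good to about 2 mm. A picture is of the moment at which its call begins: read the wrist's pose just before it. calibration takes no time and is no camera call.
- manip.sign_off(): hands the job in, once; it reports no verdict.
The state is a dict: "t": time; "qpos": joint angles; "qd": joint speeds; "effort": joint torques, N m; "tool_pos": TCP position; "tcp_rot": TCP orientation; "wrist_force": force on the tool from outside, world axes, zero at the start; "ft_torque": the same for the moment, N m; "opening": finger opening in m.
Only numpy, scipy, OpenCV 4.12 (cv2) and the standard library are available. Lean on these libraries where they do the work, as an engineer would, in place of code of your own. Each camera call takes 0.05 s, during which the arm holds its last target.

## Working session

There is one attempt and no reset: what is moved stays moved. The work goes in short steps, Python scripts to look and compute and a tool call to move; the robot and the scene stay as the last step left them, time stands still between calls to the robot, and variables do not carry over. Pictures are saved under pics/ and viewed, and the job is handed in when it is done.

Besides the shell and the picture viewer there is one more tool, called after "Call:" as name(argument=value, ...) on one line, values as JSON. jog_arm: Moves the arm, as the interface text tells. Its arguments: {"type":"object","properties":{"series":{"type":"array","items":{"type":"array"}},"newtons":{"type":"number"}},"required":["series"]}

```bash
ls; mkdir -p pics; python3 - <<'E'
from rig import manip
import cv2,numpy as np
o=manip.get_obs();print({k:np.round(v,3) for k,v in o.items()})
for n in ("scene","side"):
    im,d=manip.read_camera(n);cv2.imwrite(f"pics/{n}0.png",im[:,:,::-1]);np.savez(f"{n}0.npz",im=im,d=d)
    c=manip.calibration(n);print(n,c)
print(manip.calibration("wrist"))
E
```

```text
pics
{'t': np.float64(0.0), 'qpos': array([ 1.192,  0.435,  0.025,  1.574, -0.012,  1.134, -0.075]), 'qd': array([-0.001,  0.   , -0.001,  0.   , -0.   ,  0.   ,  0.002]), 'effort': array([-0.0000e+00, -6.6785e+01,  9.8600e-01, -3.1446e+01, -6.0000e-02,
        4.3000e-02,  0.0000e+00]), 'tool_pos': array([ 0.17 , -0.601,  0.226]), 'tcp_rot': array([ 3.141e+00,  2.000e-03, -1.295e+00]), 'wrist_force': array([-0.104,  0.898, -0.641]), 'ft_torque': array([-0.023,  0.007, -0.033]), 'opening': np.float64(0.092)}
scene {'mtx': array([[435.19842368,   0.        , 259.98456428],
       [  0.        , 435.19842368, 194.75569934],
       [  0.        ,   0.        ,   1.        ]]), 'rvec': array([ 2.45992629,  0.58948992, -0.16595077]), 'tvec': array([-0.45568212, -0.11749543,  1.81975732])}
side {'mtx': array([[360.3842535 ,   0.        , 255.53618213],
       [  0.        , 360.3842535 , 189.94653465],
       [  0.        ,   0.        ,   1.        ]]), 'rvec': array([ 2.44690966, -0.03058186,  0.02704927]), 'tvec': array([-0.47299788,  0.09816423,  1.09955899])}
{'mtx': array([[327.72829375,   0.        , 257.63577921],
       [  0.        , 327.72829375, 191.37382057],
       [  0.        ,   0.        ,   1.        ]]), 'T_tool_cam': array([[ 9.99999516e-01, -8.31535505e-04,  5.25515883e-04,
        -1.66496873e-03],
       [ 6.36092995e-04,  9.54143940e-01,  2.99347519e-01,
        -8.10601457e-02],
       [-7.50335885e-04, -2.99347040e-01,  9.54144007e-01,
        -1.57398746e-01],
       [ 0.00000000e+00,  0.00000000e+00,  0.00000000e+00,
         1.00000000e+00]])}
```

View pics/scene0.png

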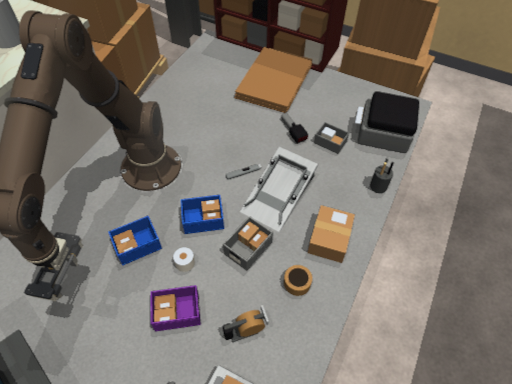

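View pics/side0.png

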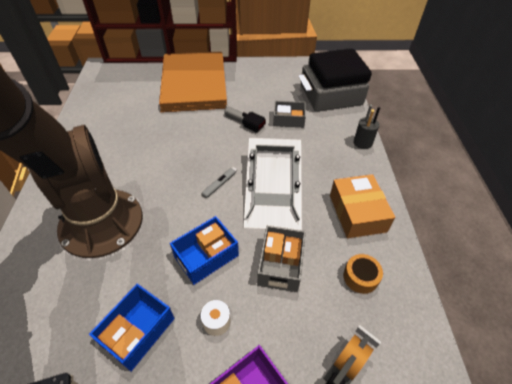

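Candidates in the scene view: the grey tote (248,243), the small grey bin (331,137), blue totes (135,240) and (202,214), and a purple tote (175,308). I choose the grey one at (248,243), just below the stand's foot and half filled with cartons. Next I check a close crop and measure.

```bash
cat > h.py <<'E'
import numpy as np,cv2
from scipy.spatial.transform import Rotation as Ro
def cloud(d,c):
    R=cv2.Rodrigues(c["rvec"])[0];K=c["mtx"]
    v,u=np.mgrid[:d.shape[0],:d.shape[1]]
    P=np.stack([(u-K[0,2])/K[0,0]*d,(v-K[1,2])/K[1,1]*d,d],-1)
    return (P-c["tvec"])@R
def ray(uv,c,z):
    R=cv2.Rodrigues(c["rvec"])[0];K=c["mtx"]
    o=-R.T@c["tvec"];r=R.T@np.linalg.inv(K)@np.array([uv[0],uv[1],1.])
    return o+r*(z-o[2])/r[2]
E
python3 - <<'E'
from h import *
from rig import manip
for n,(u,v,w,h) in {"scene":(210,140,120,140),"side":(220,120,120,180)}.items():
    f=np.load(f"{n}0.npz");im=f["im"][v:v+h,u:u+w,::-1];s=560//h if h<150 else 3
    s=4 if n=="scene" else 3
    cv2.imwrite(f"pics/{n}_crop.png",cv2.resize(im,None,fx=s,fy=s,interpolation=cv2.INTER_CUBIC))
    P=cloud(f["d"],manip.calibration(n))
    np.save(f"{n}P.npy",P)
    print(n,[np.round(P[y,x],3) for x,y in ([(280,188),(248,243),(230,290)] if n=="scene" else [(275,190),(281,258),(330,300)])])
E
```

```text
scene [array([0.539, 0.116, 0.046]), array([ 0.536, -0.15 ,  0.026]), array([ 0.559, -0.33 ,  0.001])]
side [array([0.537, 0.086, 0.037]), array([ 0.541, -0.14 ,  0.008]), array([ 0.662, -0.263,  0.   ])]
```

View pics/scene_crop.png

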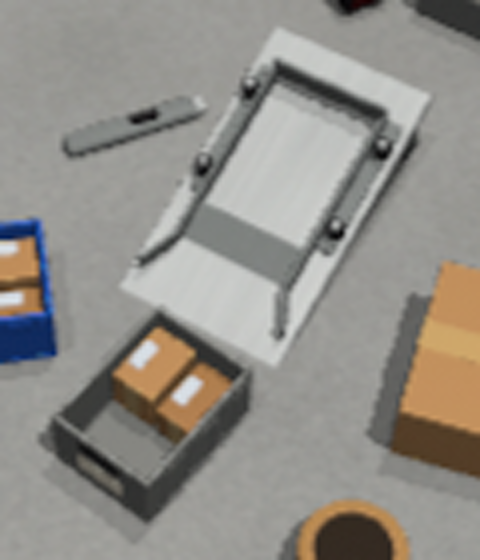

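View pics/side_crop.png

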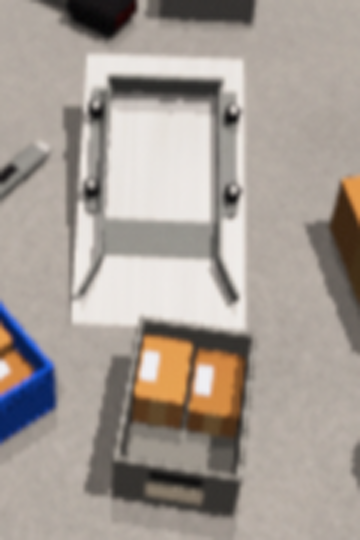

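```bash
python3 - <<'E'
from h import *
from rig import manip
for n in("scene","side"):
    f=np.load(f"{n}0.npz");im=f["im"].astype(int);P=np.load(f"{n}P.npy");c=manip.calibration(n)
    br=im.min(-1)
    box=(P[...,0]>.35)&(P[...,0]<.75)&(P[...,1]>-.15)&(P[...,1]<.35)
    # tote rim
    b=(P[...,0]>.4)&(P[...,0]<.65)&(P[...,1]>-.28)&(P[...,1]<0.0)&(P[...,2]>.068)&(P[...,2]<.085)
    q=P[b];r=cv2.minAreaRect((q[:,:2]*1000).astype(np.float32));print(n,"rim",b.sum(),r,q[:,2].mean())
    # deck: white
    m=box&(br>175)&(P[...,2]>-.01)&(P[...,2]<.12)
    m=m.astype(np.uint8);k,l,s,_=cv2.connectedComponentsWithStats(m);i=1+np.argmax(s[1:,4]);
    mm=(l==i).astype(np.uint8)
    q=P[mm>0];A=np.c_[q[:,:2],np.ones(len(q))];co=np.linalg.lstsq(A,q[:,2],rcond=None)[0]
    res=q[:,2]-A@co;g=abs(res)<.006;co=np.linalg.lstsq(A[g],q[g,2],rcond=None)[0]
    print(" plane",co,"slope deg",np.degrees(np.arctan(np.hypot(co[0],co[1]))),"dir deg",np.degrees(np.arctan2(co[1],co[0])),g.mean())
    r=cv2.minAreaRect(np.argwhere(mm)[:,::-1].astype(np.float32));print(" px",r,br[mm>0].mean())
E
cat >> h.py <<'E'
def rayplane(uv,c,co):
    R=cv2.Rodrigues(c["rvec"])[0];K=c["mtx"]
    o=-R.T@c["tvec"];r=R.T@np.linalg.inv(K)@np.array([uv[0],uv[1],1.])
    s=(co[0]*o[0]+co[1]*o[1]+co[2]-o[2])/(r[2]-co[0]*r[0]-co[1]*r[1]);return o+r*s
E
python3 - <<'E'
from h import *
from rig import manip
for n,off,s,pts,tot in (("scene",(210,140),4,dict(fl=(121,286),fr=(275,367),tl=(279,28),tr=(431,96),),dict(bl=(54,418),br=(147,488),fl=(160,313),fr=(250,371))),
      ("side",(220,120),3,dict(fl=(72,322),fr=(244,325),tl=(87,55),tr=(243,60)),dict(bl=(113,463),br=(238,475),fl=(145,320),fr=(250,332)))):
    c=manip.calibration(n)
    for k,p in pts.items():
        uv=(p[0]/s+off[0]-.3,p[1]/s+off[1]-.3)
        print(n,k,np.round(ray(uv,c,0 if k[0]=="f" else .0877),4))
    for k,p in tot.items():
        uv=(p[0]/s+off[0]-.3,p[1]/s+off[1]-.3)
        print(n,"tote",k,np.round(ray(uv,c,.075),4))
E
```

```text
scene rim 276 ((495.222412109375, -148.92666625976562), (153.5233154296875, 197.4486846923828), 80.02069091796875) 0.07412965796171675
 plane [ 0.02195904  0.27973897 -0.00061508] slope deg 15.674094378388236 dir deg 85.511581932776 0.8775
 px ((280.8509216308594, 181.91973876953125), (26.481863021850586, 32.10333251953125), 28.300758361816406) 193.14875
side rim 472 ((495.1243591308594, -145.65011596679688), (153.18975830078125, 200.1997833251953), 78.55099487304688) 0.07445620960982187
 plane [0.01058011 0.27740954 0.00520335] slope deg 15.515251527304118 dir deg 87.81585780396193 0.6524902070509233
 px ((273.7748107910156, 183.3078155517578), (58.008243560791016, 90.52202606201172), 1.1934894323349) 219.13262451035254
scene fl [ 0.4355 -0.0261  0.    ]
scene fr [ 0.6083 -0.0402  0.    ]
scene tl [0.4589 0.2759 0.0877]
scene tr [0.6314 0.2642 0.0877]
scene tote bl [ 0.4734 -0.2179  0.075 ]
scene tote br [ 0.5775 -0.2409  0.075 ]
scene tote fl [ 0.5058 -0.0786  0.075 ]
scene tote fr [ 0.6057 -0.0963  0.075 ]
side fl [ 0.4365 -0.0273  0.    ]
side fr [ 0.6104 -0.0347  0.    ]
side tl [0.4571 0.2746 0.0877]
side tr [0.6326 0.2634 0.0877]
side tote bl [ 0.4705 -0.2213  0.075 ]
side tote br [ 0.5751 -0.2347  0.075 ]
side tote fl [ 0.505 -0.077  0.075]
side tote fr [ 0.6015 -0.0924  0.075 ]
```

```bash
cat >> h.py <<'E'
# deck frame (horizontal direction and origin), tote estimate
DO=np.array([.5227,-.0320]);DA=np.radians(85.8)
EX=np.array([np.cos(DA),np.sin(DA)]);EY=np.array([-EX[1],EX[0]])
S16,C16=np.sin(np.radians(16)),np.cos(np.radians(16))
def d2w(x,y,z):
    """deck coords -> world"""
    h=x*C16-z*S16;return np.r_[DO+h*EX+y*EY, x*S16+z*C16]
def w2d(p):
    d=np.asarray(p)[:2]-DO;h=d@EX;return np.array([h*C16+p[2]*S16,d@EY,-h*S16+p[2]*C16])
def shares(o,tgt,yaw=None):
    R=Ro.from_euler("xyz",o["tcp_rot"]).as_matrix()
    d=R.T@(np.asarray(tgt)-o["tool_pos"]);s=d/.2
    tw=0 if yaw is None else -((yaw-o["tcp_rot"][2]+np.pi)%(2*np.pi)-np.pi)/.5
    return np.round(s,4),np.round(tw,3)
E
python3 - <<'E'
from h import *
from rig import manip
o=manip.get_obs();h=np.radians(78.5)
print(shares(o,[.5245,-.2284,.20],h-np.pi))
print("tote in deck",w2d([.539,-.1574,.0375]))
E
```

```text
(array([-1.3097, -2.2126,  0.1317]), np.float64(0.953))
tote in deck [-0.10873456 -0.0254403   0.07019036]
```

Call:
jog_arm(series=[[[-0.15, -0.2, 0], 0, 0.1], [[-0.29, -0.4, 0], 0, 0.1], [[-0.43, -0.6, 0], 0, 0.1], [[-0.57, -0.8, 0], 0, 0.1], [[-0.65, -1, 0], 0, 0.1], [[-0.65, -1, 0], 0, 0.1]])

```text
t: 0.7
tool_pos: [0.3328, -0.4167, 0.2267]
tcp_rot: [-3.139, 0.001, -1.285]
wrist_force: [0.1, -0.6, -0.3]
opening: 0.0486
```

Call:
jog_arm(series=[[[-0.13, -0.2, 0], 0, 0.1], [[-0.26, -0.4, 0], 0, 0.1], [[-0.39, -0.6, 0], 0, 0.1], [[-0.52, -0.8, 0], 0, 0.1], [[-0.66, -1, 0], 0, 0.1], [[-0.66, -1, 0], 0.3, 0.1], [[-0.66, -1, 0], 0.6, 0.1], [[-0.66, -1, 0], 0.95, 0.1], [[-0.66, -1, 0], 0.95, 0.1]])

```text
t: 1.6
tool_pos: [0.4835, -0.2407, 0.2264]
tcp_rot: [3.141, -0.0, -1.773]
wrist_force: [0.2, -0.1, -0.1]
opening: 0.0411
```

```bash
python3 - <<'E'
from h import *
from rig import manip
o=manip.get_obs();h=np.radians(78.5)
print(o["tool_pos"],o["tcp_rot"],o["opening"],o["wrist_force"],shares(o,[.5245,-.2284,.20],h-np.pi))
im,d=manip.read_camera("wrist");cv2.imwrite("pics/w1.png",im[:,:,::-1])
np.savez("w1.npz",im=im,d=d,p=o["tool_pos"],r=o["tcp_rot"])
E
```

```text
[ 0.48347764 -0.24067709  0.226411  ] [ 3.14092411e+00 -2.14701602e-04 -1.77349144e+00] 0.041092311808861914 [ 0.17042059 -0.14940442 -0.12596579] (array([-0.1014, -0.1886,  0.1319]), np.float64(-0.004))
```

View pics/w1.png

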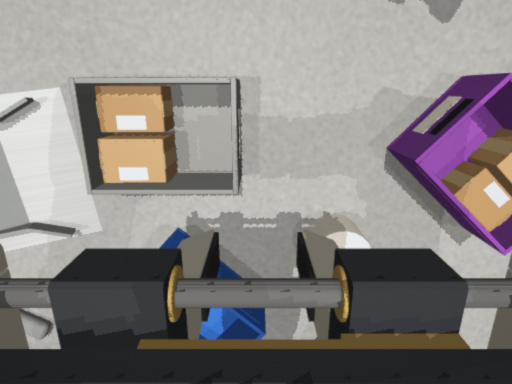

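The wrist view shows the grey tote with two cartons. Its rim corners are at about (70,78), (239,77), (240,195) and (90,194), the back wall is at u≈237 and the deck foot at u≈75–100. I refine the pose from these.

```bash
cat >> h.py <<'E'
def wray(uv,f,z,c,co=None):
    T=np.eye(4);T[:3,:3]=Ro.from_euler("xyz",f["r"]).as_matrix();T[:3,3]=f["p"]
    M=T@c["T_tool_cam"];r=M[:3,:3]@np.linalg.inv(c["mtx"])@np.array([uv[0],uv[1],1.]);o=M[:3,3]
    return o+r*(z-o[2])/r[2]
E
python3 - <<'E'
from h import *
from rig import manip
f=np.load("w1.npz");c=manip.calibration("wrist")
P=[wray(p,f,.075,c) for p in ((70,78),(239,77),(240,195),(90,194))]
for p in P:print(np.round(p,4))
fr,br,bl,fl=[p[:2] for p in P]
print("ctr",sum([fr,br,bl,fl])/4)
for a,b in((br,fr),(bl,fl)):print(np.degrees(np.arctan2(*(b-a)[::-1])),np.linalg.norm(b-a))
for a,b in((bl,br),(fl,fr)):print(np.degrees(np.arctan2(*(b-a)[::-1]))+90,np.linalg.norm(b-a))
print("foot",wray((62,89),f,0,c),wray((101,236),f,0,c))
im=f["im"][60:210,50:260,::-1];cv2.imwrite("pics/w1c.png",cv2.resize(im,None,fx=3.5,fy=3.5,interpolation=cv2.INTER_CUBIC))
E
```

```text
[ 0.6049 -0.094   0.075 ]
[ 0.5753 -0.2415  0.075 ]
[ 0.4674 -0.2183  0.075 ]
[ 0.4984 -0.0733  0.075 ]
ctr [ 0.53650127 -0.15677992]
78.67314850201132 0.15041067361838334
77.91958849530447 0.14834262532091222
77.88838170335917 0.11044432294409746
78.97324074667088 0.1084844900720249
foot [ 0.60600594 -0.04180518  0.        ] [ 0.42635963 -0.02294931  0.        ]
```

View pics/w1c.png

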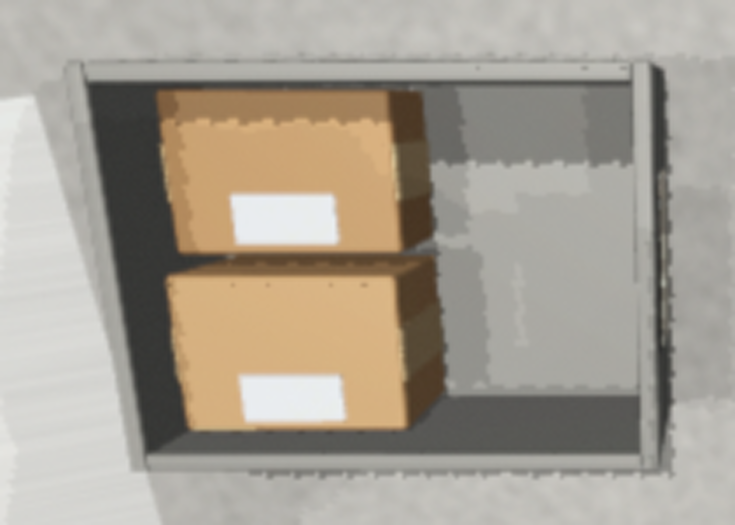

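Call:
jog_arm(series=[[[-0.1, -0.18, 0.1], 0, 0.1], [[-0.1, -0.18, 0.3], 0, 0.1], [[-0.1, -0.18, 0.5], 0, 0.1], [[-0.1, -0.18, 0.6], 0, 0.1], [[-0.1, -0.18, 0.6], 0, 0.1]])

```text
t: 2.15
tool_pos: [0.5206, -0.2275, 0.1036]
tcp_rot: [3.136, 0.001, -1.767]
wrist_force: [-0.8, 0.3, 0.6]
opening: 0.0415
```

```bash
python3 - <<'E'
from h import *
from rig import manip
o=manip.get_obs();h=np.radians(78.4)
print(o["tool_pos"],o["tcp_rot"],o["opening"],o["wrist_force"],shares(o,[.5224,-.228,.036],h-np.pi))
im,d=manip.read_camera("side");cv2.imwrite("pics/s2.png",cv2.resize(im[150:330,190:390,::-1],None,fx=3,fy=3))
E
```

```text
[ 0.5206265  -0.22745924  0.10361789] [ 3.13550352e+00  8.80975139e-04 -1.76675391e+00] 0.0414562477721723 [-0.84525691  0.31162843  0.5932857 ] (array([ 0.0012, -0.0113,  0.338 ]), np.float64(0.013))
```

View pics/s2.png

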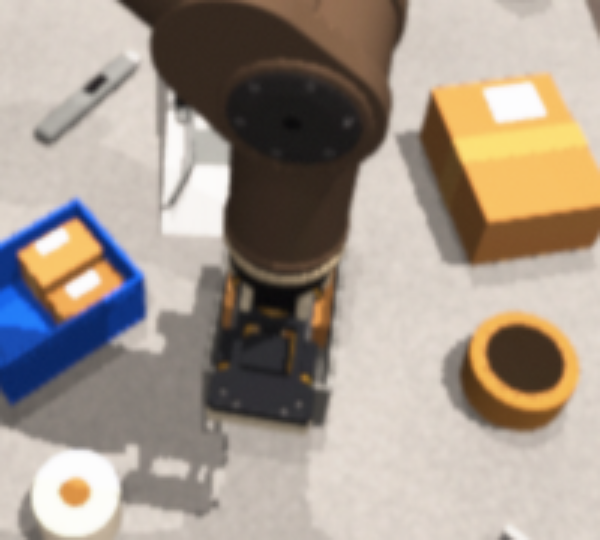

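The hand hides the tote in this view (its body is at about (270,350) in the crop), but nothing is near it. I go down astride the back wall and pinch.

Call:
jog_arm(series=[[[0, 0, 0.12], 0, 0.1], [[0, 0, 0.23], 0, 0.1], [[0, 0, 0.33], 0, 0.1], [[0, 0, 0.33], 0, 0.1]])

```text
t: 2.6
tool_pos: [0.5225, -0.228, 0.0403]
tcp_rot: [3.14, 0.0, -1.769]
wrist_force: [0.0, 0.3, -0.5]
opening: 0.0416
```

Call:
jog_arm(series=[[[0, 0, 0], 0, 0.5], [[0, 0, 0], 0, 0.7], [[0, 0, 0], 0, 0.9], [[0, 0, 0], 0, 1], [[0, 0, 0], 0, 1], [[0, 0, 0], 0, 1]], newtons=50)

```text
t: 3.2
tool_pos: [0.5233, -0.2278, 0.0412]
tcp_rot: [-3.141, 0.0, -1.77]
wrist_force: [-0.6, 1.1, 5.8]
opening: 0.0048
```

```bash
python3 - <<'E'
from h import *
from rig import manip
o=manip.get_obs()
print(o)
E
```

```text
{'t': 3.2, 'qpos': array([ 0.37835849,  0.56674924, -0.085834  ,  1.88890566,  0.0723118 ,
        0.68823743, -1.51987087]), 'qd': array([ 0.00111888,  0.00198724, -0.0007529 , -0.00168691,  0.00056924,
        0.00164635,  0.00022064]), 'effort': array([ 4.36257832e-01, -6.43963695e+01, -1.87897431e-01, -2.14159316e+01,
        2.16932301e-01, -4.49597994e-01,  4.05210012e-02]), 'tool_pos': array([ 0.52332185, -0.22781895,  0.04120008]), 'tcp_rot': array([-3.14092946e+00,  6.61203383e-05, -1.76990367e+00]), 'wrist_force': array([-0.60572071,  1.11779448,  5.8205594 ]), 'ft_torque': array([ 0.28206939,  0.1851644 , -0.05498214]), 'opening': 0.004823881736043949}
```

Call:
jog_arm(series=[[[0, 0, -0.01], 0, 1], [[0, 0.02, -0.01], -0.05, 1], [[-0.02, 0.04, -0.01], -0.1, 1], [[-0.05, 0.06, -0.01], -0.15, 1], [[-0.08, 0.08, -0.01], -0.2, 1], [[-0.11, 0.095, -0.01], -0.25, 1], [[-0.14, 0.095, -0.01], -0.25, 1], [[-0.153, 0.095, -0.01], -0.25, 1], [[-0.153, 0.095, -0.01], -0.25, 1]])

```text
t: 4.1
tool_pos: [0.5109, -0.1935, 0.0428]
tcp_rot: [-3.141, 0.0, -1.644]
wrist_force: [-0.4, -0.6, -5.1]
opening: 0.0045
```

```bash
python3 - <<'E'
from h import *
from rig import manip
o=manip.get_obs()
print(o["tool_pos"],o["tcp_rot"],o["wrist_force"],o["ft_torque"],w2d(o["tool_pos"]))
im,d=manip.read_camera("wrist");cv2.imwrite("pics/w2.png",im[:,:,::-1])
im,d=manip.read_camera("scene");cv2.imwrite("pics/c2.png",cv2.resize(im[130:300,180:360,::-1],None,fx=3,fy=3))
E
```

```text
[ 0.51091502 -0.19353285  0.0428335 ] [-3.14110315e+00  1.08428080e-04 -1.64431677e+00] [-0.35003609 -0.57257006 -5.1041064 ] [-0.41013269  0.0298377   0.00803715] [-1.43881504e-01 -7.70424936e-05  8.58170277e-02]
```

View pics/w2.png

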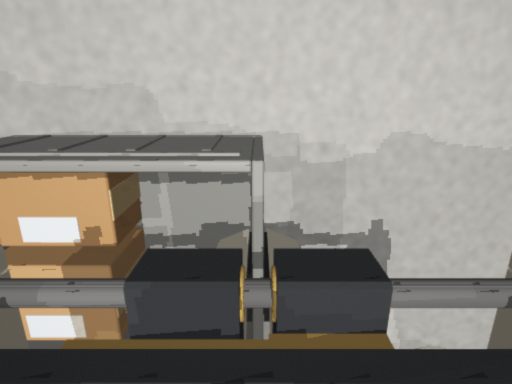

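View pics/c2.png

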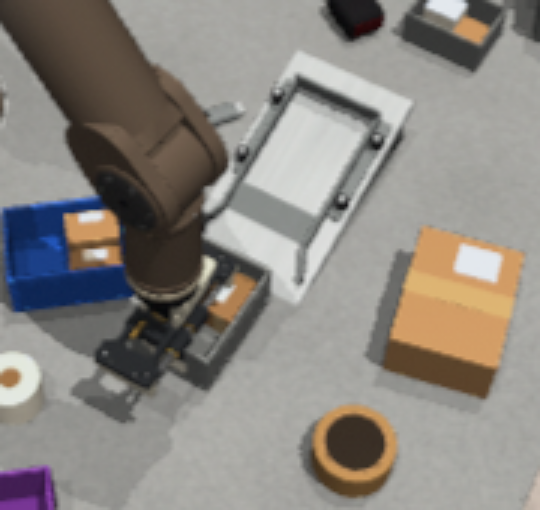

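Call:
jog_arm(series=[[[0, 0, 0], 0, 0.4], [[0, 0, 0], 0, 0], [[0, 0, -0.1], 0, 0], [[0, 0, -0.35], 0, 0], [[0, 0, -0.6], 0, 0], [[0.15, 0, -0.8], -0.2, 0], [[0.3, 0, -0.8], -0.5, 0], [[0.3, 0, -0.8], -0.8, 0], [[0.3, 0, -0.8], -1, 0]], newtons=20)

```text
t: 5.1
tool_pos: [0.5059, -0.2556, 0.2035]
tcp_rot: [-3.141, -0.001, -1.142]
wrist_force: [-0.3, 0.7, -0.3]
opening: 0.0462
```

Call:
jog_arm(series=[[[0, 0, 0], -0.3, 0], [[0, 0, 0], -0.6, 0], [[0, 0, 0], -0.9, 0], [[0, 0, 0], -1, 0]])

```text
t: 5.5
tool_pos: [0.506, -0.2543, 0.2031]
tcp_rot: [-3.141, -0.001, -0.64]
wrist_force: [-0.8, -0.1, 0.4]
opening: 0.0462
```

Call:
jog_arm(series=[[[0, 0, 0], -0.3, 0], [[0, 0, 0], -0.6, 0], [[0, 0, 0], -0.9, 0], [[0, 0, 0], -1, 0], [[0, 0, 0], -1, 0], [[0, 0, 0], -1, 0]])

```text
t: 6.1
tool_pos: [0.506, -0.2542, 0.2029]
tcp_rot: [3.142, -0.0, -0.147]
wrist_force: [-0.1, 0.2, 1.7]
opening: 0.046
```

```bash
python3 - <<'E'
from h import *
from rig import manip
o=manip.get_obs()
print(o["t"],o["tool_pos"],o["tcp_rot"],o["wrist_force"],o["opening"],o["qpos"])
im,d=manip.read_camera("wrist");cv2.imwrite("pics/w3.png",im[:,:,::-1])
np.savez("w3.npz",im=im,d=d,p=o["tool_pos"],r=o["tcp_rot"])
E
```

```text
6.1 [ 0.50601381 -0.2541873   0.20293979] [ 3.14150612e+00 -4.01457060e-04 -1.47346531e-01] [-0.05365594  0.22069461  1.71291905] 0.04598738172398558 [ 0.69505623  0.40191138 -0.4411674   1.72282436  0.19275925  1.05942589
  0.04259429]
```

View pics/w3.png

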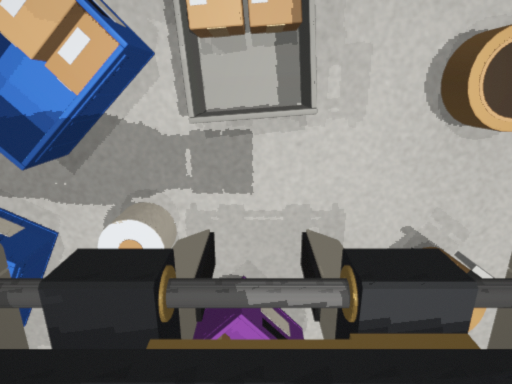

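Call:
jog_arm(series=[[[0, -0.2, -0.1], -0.15, 0], [[0, -0.4, -0.3], -0.15, 0], [[0, -0.5, -0.5], -0.15, 0], [[0, -0.5, -0.7], -0.15, 0], [[0, -0.5, -0.7], -0.15, 0], [[0, -0.5, -0.7], -0.15, 0]])

```text
t: 6.75
tool_pos: [0.5209, -0.1549, 0.3438]
tcp_rot: [3.141, -0.002, -0.071]
wrist_force: [-0.5, -0.8, -0.6]
opening: 0.0459
```

```bash
python3 - <<'E'
from h import *
from rig import manip
o=manip.get_obs()
print(o["t"],o["tool_pos"],o["tcp_rot"],o["wrist_force"],o["opening"])
im,d=manip.read_camera("wrist");cv2.imwrite("pics/w4.png",im[:,:,::-1])
np.savez("w4.npz",im=im,d=d,p=o["tool_pos"],r=o["tcp_rot"])
E
```

```text
6.75 [ 0.52093385 -0.15492408  0.34381067] [ 3.14079954e+00 -2.32699718e-03 -7.08903143e-02] [-0.47859831 -0.80305926 -0.58665397] 0.04591773742292928
```

View pics/w4.png

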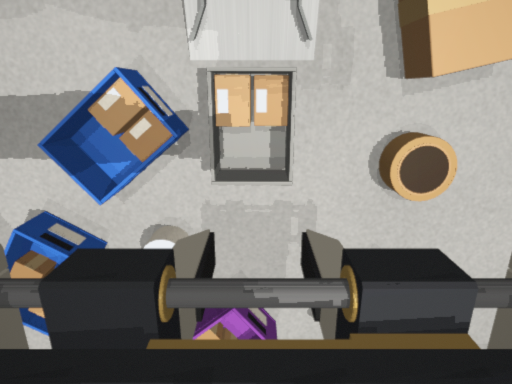

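```bash
python3 - <<'E'
from h import *
from rig import manip
f=np.load("w4.npz")
im=f["im"][0:200,170:330,::-1];cv2.imwrite("pics/w4c.png",cv2.resize(im,None,fx=3,fy=3,interpolation=cv2.INTER_CUBIC))
E
```

```text
(no output)
```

View pics/w4c.png

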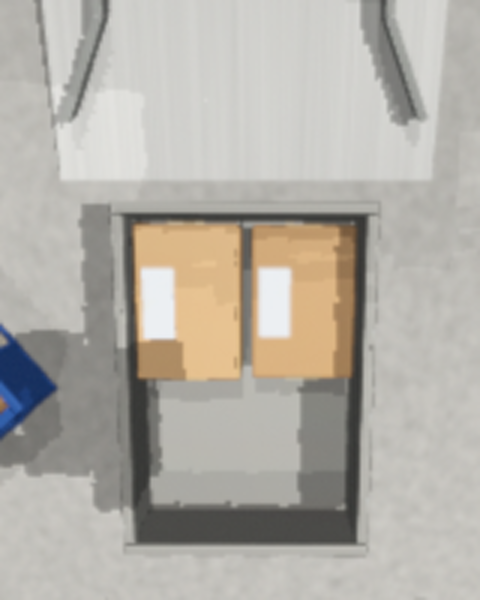

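```bash
python3 - <<'E'
from h import *
from rig import manip
f=np.load("w4.npz");c=manip.calibration("wrist")
px=lambda p:(p[0]/3+170-.33,p[1]/3-.33)
fl,fr,br,bl=[wray(px(p),f,.075,c)[:2] for p in((113,203),(379,203),(366,553),(126,553))]
a,b=[wray(px(p),f,0,c)[:2] for p in((61,181),(433,180))]
print("tote ctr",(fl+fr+bl+br)/4,"L",np.linalg.norm(fl-bl),np.linalg.norm(fr-br),"W",np.linalg.norm(fl-fr),np.linalg.norm(bl-br))
A=lambda v:np.degrees(np.arctan2(v[1],v[0]))
print("heading",A(fl-bl),A(fr-br),A((fl+fr-bl-br)),A(br-bl)+90,A(fr-fl)+90)
print("foot",a,b,(a+b)/2,np.linalg.norm(a-b),A(b-a)+90)
# flare tips top ~ deck x .033(+-.01), z .022
for p in((72,120),(417,120)):
    q=wray(px(p),f,.033*S16+.022*C16,c);print(w2d(q))
t=(fl+fr+bl+br)/4;print("tote rel foot centre: along,across",(t-(a+b)/2)@EX,(t-(a+b)/2)@EY)
print(DO,w2d(f["p"]))
E
```

```text
tote ctr [ 0.51534434 -0.12132542] L 0.14789931089822458 0.14794431295327326 W 0.10800132358607259 0.10827197178307459
heading 85.53664631505937 85.64157285392463 85.58911756490937 85.88131214262069 85.90591876742118
foot [ 0.43336147 -0.02719663] [ 0.60943294 -0.0393522 ] [ 0.5213972  -0.03327441] 0.17649056271284938 86.05069763165254
[0.0283596  0.07736051 0.02333061]
[ 0.0286413  -0.07384161  0.02324984]
tote rel foot centre: along,across -0.0882578481902493 -0.0004120934257678048
[ 0.5227 -0.032 ] [-0.02320215 -0.00724134  0.36431916]
```

```bash
sed -i 's/^DO=.*/DO=np.array([.5216,-.0332]);DA=np.radians(85.85)/' h.py; python3 - <<'E'
from h import *
from rig import manip
o=manip.get_obs();c=manip.calibration("scene")
print("roll",ray((183,256),c,.055))
t=DO-.198*EX
print(t,shares(o,[*t,.2],DA-np.pi/2),shares(o,[*t,.045],DA-np.pi/2))
E
```

```text
roll [ 0.365388   -0.31355052  0.055     ]
[ 0.50727117 -0.23068085] (array([-0.0376,  0.3808,  0.7126]), np.float64(0.003)) (array([-0.0375,  0.3805,  1.4876]), np.float64(0.003))
```

Well clear of the label roll, so I go down behind the tote.

Call:
jog_arm(series=[[[-0.04, 0.2, 0], 0, 0], [[-0.04, 0.38, 0.1], 0, 0], [[-0.04, 0.38, 0.3], 0, 0], [[-0.04, 0.38, 0.55], 0, 0], [[-0.04, 0.38, 0.8], 0, 0], [[-0.04, 0.38, 0.95], 0, 0], [[-0.04, 0.38, 0.95], 0, 0]])

```text
t: 7.5
tool_pos: [0.5029, -0.2296, 0.1474]
tcp_rot: [-3.138, 0.01, -0.071]
wrist_force: [-0.6, -0.6, 1.3]
opening: 0.046
```

Call:
jog_arm(series=[[[0, 0, 0.15], 0, 0], [[0, 0, 0.35], 0, 0], [[0, 0, 0.53], 0, 0], [[0, 0, 0.53], 0, 0], [[0, -0.05, 0.53], 0, 0], [[0, -0.05, 0.53], 0, 0]])

```text
t: 8.1
tool_pos: [0.5098, -0.2188, 0.0492]
tcp_rot: [-3.142, -0.003, -0.069]
wrist_force: [0.2, 0.5, 0.8]
opening: 0.0461
```

```bash
cat > st.py <<'E'
from h import *
from rig import manip
o=manip.get_obs();d=o["tool_pos"][:2]-DO;F=o["wrist_force"]
print("t",round(o["t"],2),"h",round(d@EX,4),"y",round(d@EY,4),"z",round(o["tool_pos"][2],4),"yaw",round(np.degrees(o["tcp_rot"][2]-(DA-np.pi/2)),2),
 "Fup",round(F[:2]@EX,2),"Fy",round(F[:2]@EY,2),"Fz",round(F[2],2),"open",round(o["opening"],4))
E
python3 st.py
```

```text
t 8.1 h -0.186 y -0.0017 z 0.0492 yaw 0.22 Fup 0.53 Fy -0.12 Fz 0.82 open 0.0461
```

Call:
jog_arm(series=[[[-0.008, -0.02, 0.03], 0, 0], [[-0.008, -0.04, 0.03], 0, 0], [[-0.008, -0.06, 0.03], 0, 0], [[-0.008, -0.08, 0.03], 0, 0], [[-0.008, -0.1, 0.03], 0, 0], [[-0.008, -0.12, 0.03], 0, 0], [[-0.008, -0.14, 0.03], 0, 0]])

```text
t: 8.8
tool_pos: [0.5082, -0.1923, 0.0408]
tcp_rot: [3.141, -0.0, -0.07]
wrist_force: [0.0, -2.0, 0.8]
opening: 0.0457
```

```bash
python3 st.py
```

```text
t 8.8 h -0.1596 y 0.0018 z 0.0408 yaw 0.12 Fup -1.99 Fy -0.19 Fz 0.78 open 0.0457
```

Call:
jog_arm(series=[[[0, -0.02, 0], 0, 0], [[0, -0.04, 0], 0, 0], [[0, -0.06, 0], 0, 0], [[0, -0.08, -0.01], 0, 0], [[0, -0.1, -0.01], 0, 0], [[0, -0.12, -0.01], 0, 0]])

```text
t: 9.4
tool_pos: [0.5099, -0.168, 0.0428]
tcp_rot: [3.142, -0.0, -0.07]
wrist_force: [-1.0, -2.5, 0.2]
opening: 0.0458
```

```bash
python3 st.py; python3 - <<'E'
from h import *
from rig import manip
im,d=manip.read_camera("side");cv2.imwrite("pics/s5.png",cv2.resize(im[110:310,190:370,::-1],None,fx=3,fy=3))
im,d=manip.read_camera("wrist");cv2.imwrite("pics/w5.png",im[:,:,::-1])
E
```

```text
t 9.4 h -0.1353 y 0.0019 z 0.0428 yaw 0.14 Fup -2.59 Fy 0.78 Fz 0.18 open 0.0458
```

View pics/w5.png

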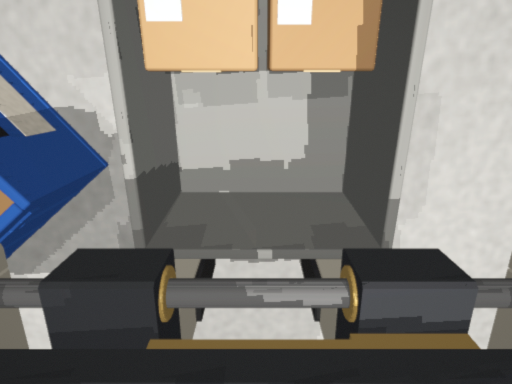

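View pics/s5.png

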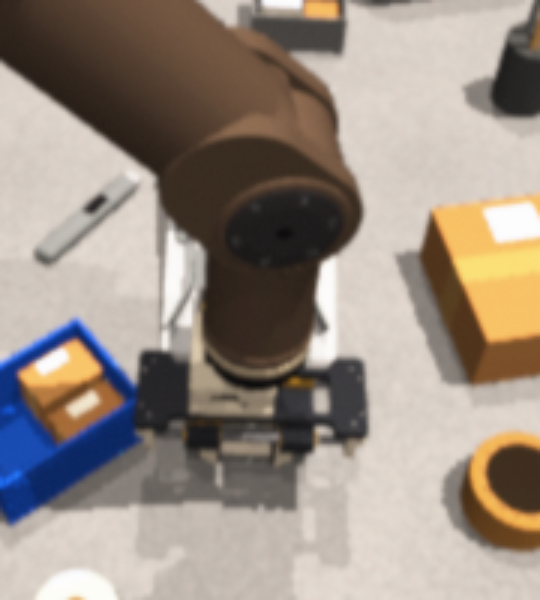

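Call:
jog_arm(series=[[[0, -0.02, 0], 0, 0], [[0, -0.04, 0], 0, 0], [[0, -0.06, -0.005], 0, 0], [[0, -0.08, -0.01], 0, 0], [[0, -0.1, -0.015], 0, 0], [[0, -0.12, -0.02], 0, 0], [[0, -0.14, -0.02], 0, 0], [[0, -0.16, -0.02], 0, 0]])

```text
t: 10.3
tool_pos: [0.5122, -0.1361, 0.0468]
tcp_rot: [3.141, -0.0, -0.07]
wrist_force: [-0.4, -1.7, 0.1]
opening: 0.046
```

```bash
python3 st.py; python3 - <<'E'
from h import *
from rig import manip
im,d=manip.read_camera("wrist");cv2.imwrite("pics/w6.png",im[:,:,::-1])
E
```

```text
t 10.3 h -0.1033 y 0.0019 z 0.0468 yaw 0.13 Fup -1.77 Fy 0.27 Fz 0.14 open 0.046
```

View pics/w6.png

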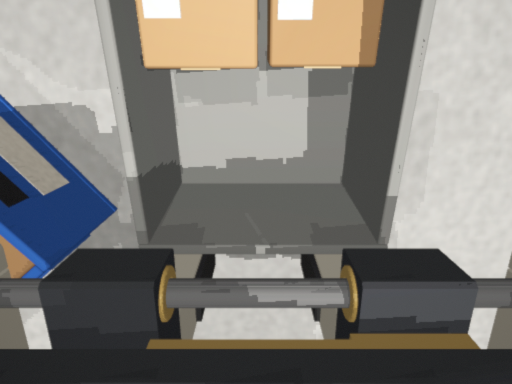

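Call:
jog_arm(series=[[[0, -0.015, 0], 0, 0], [[0, -0.03, 0], 0, 0], [[0, -0.045, -0.005], 0, 0], [[0, -0.06, -0.01], 0, 0], [[0, -0.075, -0.01], 0, 0], [[0, -0.09, -0.015], 0, 0]])

```text
t: 10.95
tool_pos: [0.5133, -0.1183, 0.0497]
tcp_rot: [3.142, 0.0, -0.07]
wrist_force: [-0.2, -3.2, -0.5]
opening: 0.0459
```

```bash
python3 st.py
```

```text
t 10.95 h -0.0854 y 0.0022 z 0.0497 yaw 0.13 Fup -3.23 Fy -0.02 Fz -0.52 open 0.0459
```

Call:
jog_arm(series=[[[0, -0.01, 0], 0, 0], [[0, -0.02, 0], 0, 0], [[0, -0.03, -0.005], 0, 0], [[0, -0.04, -0.01], 0, 0], [[0, -0.05, -0.01], 0, 0]])

```text
t: 11.45
tool_pos: [0.5142, -0.1084, 0.0519]
tcp_rot: [3.141, -0.0, -0.07]
wrist_force: [0.5, -2.9, -0.3]
opening: 0.0458
```

```bash
python3 st.py
```

```text
t 11.45 h -0.0755 y 0.002 z 0.0519 yaw 0.13 Fup -2.82 Fy -0.73 Fz -0.28 open 0.0458
```

Call:
jog_arm(series=[[[0, -0.01, 0], 0, 0], [[0, -0.02, 0], 0, 0], [[0, -0.03, 0], 0, 0], [[0, -0.04, 0], 0, 0], [[0, -0.05, 0], 0, 0], [[0, -0.06, 0], 0, 0], [[0, -0.07, 0], 0, 0], [[0, -0.08, 0], 0, 0]])

```text
t: 12.25
tool_pos: [0.5152, -0.0923, 0.0517]
tcp_rot: [-3.142, 0.0, -0.07]
wrist_force: [0.3, -1.8, -1.2]
opening: 0.046
```

```bash
python3 st.py; python3 - <<'E'
from h import *
from rig import manip
im,d=manip.read_camera("wrist");cv2.imwrite("pics/w7.png",im[:,:,::-1])
im,d=manip.read_camera("scene");cv2.imwrite("pics/c7.png",cv2.resize(im[130:300,180:360,::-1],None,fx=3,fy=3))
E
```

```text
t 12.25 h -0.0594 y 0.0021 z 0.0517 yaw 0.14 Fup -1.78 Fy -0.42 Fz -1.18 open 0.046
```

View pics/w7.png

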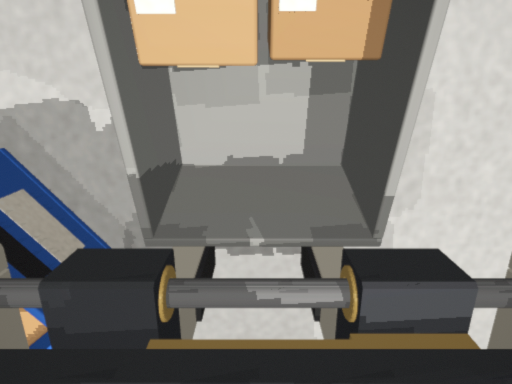

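View pics/c7.png

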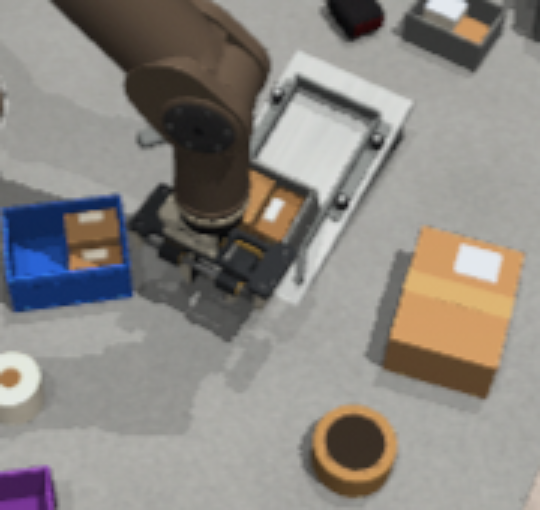

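The scene view shows the tote's front between the rails at (300,195) in the crop, and the push force is low. I continue.

Call:
jog_arm(series=[[[0, -0.013, 0], 0, 0], [[0, -0.026, 0], 0, 0], [[0, -0.039, 0], 0, 0], [[0, -0.052, 0], 0, 0], [[0, -0.065, -0.005], 0, 0], [[0, -0.078, -0.01], 0, 0], [[0, -0.09, -0.01], 0, 0], [[0, -0.103, -0.015], 0, 0], [[0, -0.116, -0.015], 0, 0], [[0, -0.13, -0.02], 0, 0]])

```text
t: 13.35
tool_pos: [0.517, -0.0665, 0.0557]
tcp_rot: [3.141, 0.0, -0.07]
wrist_force: [0.2, -2.3, -0.7]
opening: 0.0459
```

```bash
python3 st.py
```

```text
t 13.35 h -0.0335 y 0.0022 z 0.0557 yaw 0.13 Fup -2.3 Fy -0.35 Fz -0.72 open 0.0459
```

Call:
jog_arm(series=[[[0, -0.013, 0], 0, 0], [[0, -0.026, 0], 0, 0], [[0, -0.039, -0.01], 0, 0], [[0, -0.052, -0.015], 0, 0], [[0, -0.065, -0.02], 0, 0], [[0, -0.078, -0.02], 0, 0], [[0, -0.09, -0.025], 0, 0]])

```text
t: 14.05
tool_pos: [0.5183, -0.0485, 0.0607]
tcp_rot: [3.141, 0.0, -0.07]
wrist_force: [-0.0, -3.4, 0.2]
opening: 0.0457
```

```bash
python3 st.py; python3 - <<'E'
from h import *
from rig import manip
im,d=manip.read_camera("wrist");cv2.imwrite("pics/w8.png",im[:,:,::-1])
E
```

```text
t 14.05 h -0.0155 y 0.0022 z 0.0607 yaw 0.13 Fup -3.36 Fy -0.23 Fz 0.24 open 0.0457
```

View pics/w8.png

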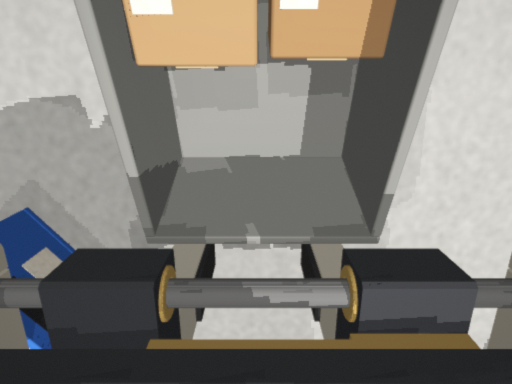

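Call:
jog_arm(series=[[[0, -0.015, 0], 0, 0], [[0, -0.03, -0.005], 0, 0], [[0, -0.045, -0.01], 0, 0], [[0, -0.06, -0.01], 0, 0], [[0, -0.075, -0.015], 0, 0], [[0, -0.09, -0.02], 0, 0], [[0, -0.105, -0.025], 0, 0], [[0, -0.12, -0.03], 0, 0]])

```text
t: 14.9
tool_pos: [0.5198, -0.024, 0.0667]
tcp_rot: [-3.141, 0.0, -0.07]
wrist_force: [0.1, -0.7, -1.0]
opening: 0.0461
```

```bash
python3 st.py
```

```text
t 14.9 h 0.009 y 0.0025 z 0.0667 yaw 0.17 Fup -0.71 Fy -0.16 Fz -0.98 open 0.0461
```

Call:
jog_arm(series=[[[0, -0.015, 0], 0, 0], [[0, -0.03, -0.005], 0, 0], [[0, -0.045, -0.01], 0, 0], [[0, -0.06, -0.01], 0, 0], [[0, -0.075, -0.015], 0, 0], [[0, -0.09, -0.02], 0, 0]])

```text
t: 15.5
tool_pos: [0.5212, -0.0065, 0.0708]
tcp_rot: [3.142, 0.0, -0.07]
wrist_force: [1.5, -2.4, -1.1]
opening: 0.0461
```

```bash
python3 st.py; python3 - <<'E'
from h import *
from rig import manip
im,d=manip.read_camera("wrist");cv2.imwrite("pics/w9.png",im[:,:,::-1])
im,d=manip.read_camera("scene");cv2.imwrite("pics/c9.png",cv2.resize(im[130:300,180:360,::-1],None,fx=3,fy=3))
E
```

```text
t 15.5 h 0.0266 y 0.0023 z 0.0708 yaw 0.13 Fup -2.31 Fy -1.67 Fz -1.08 open 0.0461
```

View pics/w9.png

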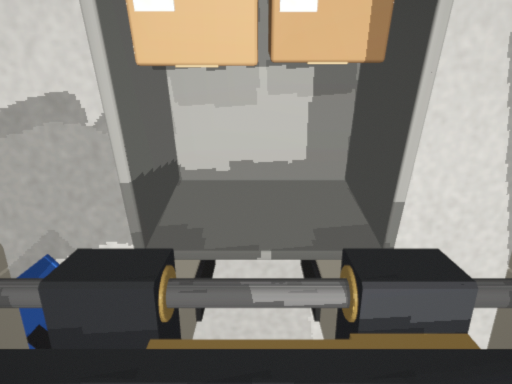

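View pics/c9.png

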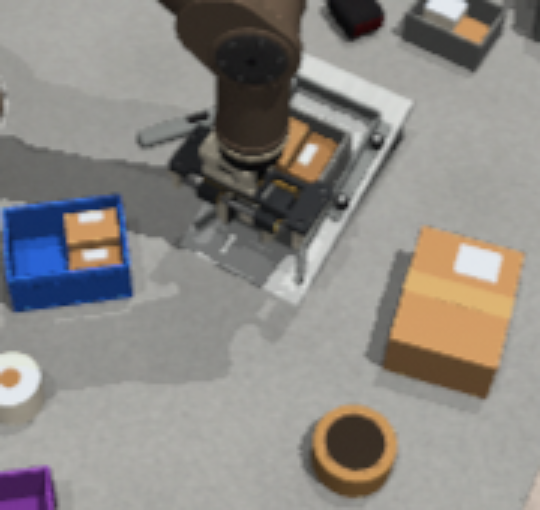

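Call:
jog_arm(series=[[[0, -0.015, 0], 0, 0], [[0, -0.03, -0.005], 0, 0], [[0, -0.045, -0.01], 0, 0], [[0, -0.06, -0.01], 0, 0], [[0, -0.075, -0.015], 0, 0], [[0, -0.09, -0.02], 0, 0], [[0, -0.1, -0.02], 0, 0], [[0, -0.11, -0.025], 0, 0], [[0, -0.12, -0.025], 0, 0], [[0, -0.13, -0.03], 0, 0]])

```text
t: 16.6
tool_pos: [0.523, 0.0192, 0.0767]
tcp_rot: [3.142, 0.0, -0.07]
wrist_force: [0.5, -2.1, -0.5]
opening: 0.046
```

```bash
python3 st.py; python3 - <<'E'
from h import *
from rig import manip
im,d=manip.read_camera("wrist");cv2.imwrite("pics/w10.png",im[:,:,::-1])
E
```

```text
t 16.6 h 0.0524 y 0.0024 z 0.0767 yaw 0.12 Fup -2.02 Fy -0.64 Fz -0.49 open 0.046
```

View pics/w10.png

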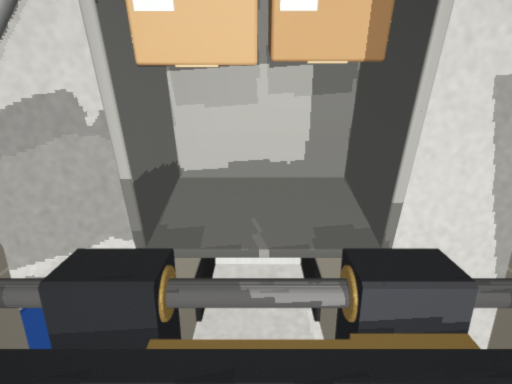

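Call:
jog_arm(series=[[[0, -0.01, 0], 0, 0], [[0, -0.02, 0], 0, 0], [[0, -0.03, -0.005], 0, 0], [[0, -0.04, -0.005], 0, 0], [[0, -0.05, -0.01], 0, 0], [[0, -0.06, -0.01], 0, 0]])

```text
t: 17.25
tool_pos: [0.524, 0.0314, 0.0788]
tcp_rot: [-3.142, -0.0, -0.07]
wrist_force: [-0.9, -2.8, 0.6]
opening: 0.0456
```

```bash
python3 st.py
```

```text
t 17.25 h 0.0646 y 0.0023 z 0.0788 yaw 0.14 Fup -2.82 Fy 0.7 Fz 0.61 open 0.0456
```

Call:
jog_arm(series=[[[0, -0.007, 0], 0, 0], [[0, -0.014, 0], 0, 0], [[0, -0.021, 0], 0, 0], [[0, -0.028, 0], 0, 0]])

```text
t: 17.65
tool_pos: [0.5243, 0.0368, 0.0788]
tcp_rot: [3.142, -0.0, -0.07]
wrist_force: [-0.3, -2.8, 0.8]
opening: 0.0461
```

```bash
python3 st.py; python3 - <<'E'
from h import *
from rig import manip
im,d=manip.read_camera("wrist");cv2.imwrite("pics/w11.png",im[:,:,::-1])
E
```

```text
t 17.65 h 0.07 y 0.0023 z 0.0788 yaw 0.13 Fup -2.83 Fy 0.11 Fz 0.83 open 0.0461
```

View pics/w11.png

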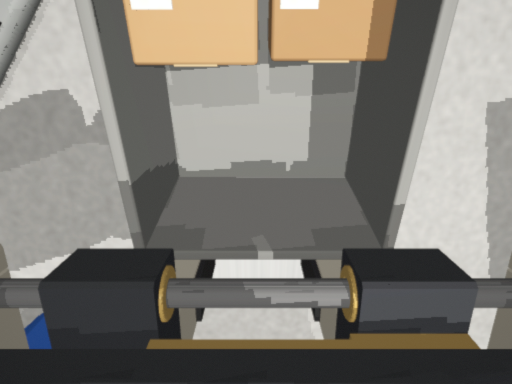

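```bash
cat > fl.py <<'E'
from h import *
from rig import manip
import sys
o=manip.get_obs();im,d=manip.read_camera("wrist");c=manip.calibration("wrist")
T=np.eye(4);T[:3,:3]=Ro.from_euler("xyz",o["tcp_rot"]).as_matrix();T[:3,3]=o["tool_pos"];M=T@c["T_tool_cam"]
K=c["mtx"]
def pts(v0,v1,u0,u1):
    v,u=np.mgrid[v0:v1,u0:u1];z=d[v0:v1,u0:u1];k=z>0
    P=np.c_[((u-K[0,2])/K[0,0]*z)[k],((v-K[1,2])/K[1,1]*z)[k],z[k]]@M[:3,:3].T+M[:3,3]
    return np.array([w2d(p) for p in P])
for nm,b in(("floor",(80,165,185,300)),("cartL",(20,50,150,240)),("cartR",(20,50,285,370))):
    q=pts(*b);A=np.c_[q[:,:2]-q[:,:2].mean(0),np.ones(len(q))]
    co=np.linalg.lstsq(A,q[:,2],rcond=None)[0]
    print(nm,"x",q[:,0].mean().round(4),"z",co[2].round(4),"pitch/roll deg",np.degrees(co[:2]).round(2))
E
python3 fl.py
```

```text
floor x 0.1433 z 0.0114 pitch/roll deg [-3.66  0.05]
cartL x 0.1946 z 0.0581 pitch/roll deg [-2.98  0.12]
cartR x 0.1933 z 0.0482 pitch/roll deg [-3.39  0.16]
```

Call:
jog_arm(series=[[[0, -0.005, 0], 0, 0], [[0, -0.01, 0], 0, 0], [[0, -0.015, 0], 0, 0], [[0, -0.02, 0], 0, 0]])

```text
t: 18.15
tool_pos: [0.5245, 0.0407, 0.0787]
tcp_rot: [3.141, 0.0, -0.07]
wrist_force: [-0.3, -2.9, 0.5]
opening: 0.0462
```

```bash
python3 st.py;python3 fl.py
```

```text
t 18.15 h 0.074 y 0.0024 z 0.0787 yaw 0.13 Fup -2.89 Fy 0.11 Fz 0.48 open 0.0462
floor x 0.1471 z 0.0112 pitch/roll deg [-3.55  0.04]
cartL x 0.1982 z 0.0581 pitch/roll deg [-3.29 -0.01]
cartR x 0.1968 z 0.0481 pitch/roll deg [-3.  0.]
```

The floor pitch of −3.5° says the back edge is riding on the lip. I creep on.

Call:
jog_arm(series=[[[0, -0.005, 0], 0, 0], [[0, -0.01, 0], 0, 0], [[0, -0.015, 0], 0, 0]])

```text
t: 18.5
tool_pos: [0.5248, 0.0438, 0.0787]
tcp_rot: [3.142, -0.0, -0.07]
wrist_force: [-0.7, -1.9, 1.5]
opening: 0.0463
```

```bash
python3 st.py;python3 fl.py|head -1
```

```text
t 18.5 h 0.077 y 0.0024 z 0.0787 yaw 0.13 Fup -1.98 Fy 0.61 Fz 1.48 open 0.0463
floor x 0.1503 z 0.011 pitch/roll deg [-3.44  0.01]
```

Call:
jog_arm(series=[[[0, -0.005, 0], 0, 0], [[0, -0.01, 0], 0, 0]])

```text
t: 18.75
tool_pos: [0.5249, 0.0458, 0.0787]
tcp_rot: [-3.142, 0.0, -0.07]
wrist_force: [0.7, -1.9, -0.3]
opening: 0.046
```

```bash
python3 st.py;python3 fl.py|head -1
```

```text
t 18.75 h 0.079 y 0.0025 z 0.0787 yaw 0.13 Fup -1.8 Fy -0.86 Fz -0.26 open 0.046
floor x 0.1518 z 0.0094 pitch/roll deg [-2.63  0.05]
```

Call:
jog_arm(series=[[[0, -0.005, 0], 0, 0], [[0, -0.01, 0], 0, 0]])

```text
t: 19.0
tool_pos: [0.525, 0.0477, 0.0787]
tcp_rot: [3.141, 0.0, -0.07]
wrist_force: [-1.8, -3.1, 0.2]
opening: 0.046
```

```bash
python3 st.py;python3 fl.py
```

```text
t 19.0 h 0.0809 y 0.0024 z 0.0787 yaw 0.13 Fup -3.18 Fy 1.57 Fz 0.24 open 0.046
floor x 0.1517 z 0.0043 pitch/roll deg [-0.07  0.08]
cartL x 0.2046 z 0.0543 pitch/roll deg [ 0.06 -0.09]
cartR x 0.2032 z 0.0442 pitch/roll deg [0.83 0.11]
```

The tote has dropped: the floor is flat (−0.07°) about 4–5 mm above the deck. I back off gently, lift, and check before going inside.

Call:
jog_arm(series=[[[0, 0.01, 0], 0, 0], [[0, 0.03, 0], 0, 0], [[0, 0.1, 0], 0, 0], [[0, 0.15, -0.1], 0, 0], [[0, 0.15, -0.3], 0, 0], [[0, 0.15, -0.5], 0, 0], [[0, 0.15, -0.5], 0, 0], [[0, 0.15, -0.5], 0, 0]])

```text
t: 19.85
tool_pos: [0.5234, 0.0168, 0.1794]
tcp_rot: [3.141, -0.002, -0.071]
wrist_force: [-0.1, -0.6, -0.5]
opening: 0.0462
```

```bash
python3 st.py; python3 - <<'E'
from h import *
from rig import manip
o=manip.get_obs();im,d=manip.read_camera("wrist");cv2.imwrite("pics/w12.png",im[:,:,::-1])
np.savez("w12.npz",im=im,d=d,p=o["tool_pos"],r=o["tcp_rot"])
E
```

```text
t 19.85 h 0.05 y 0.0018 z 0.1794 yaw 0.07 Fup -0.64 Fy 0.06 Fz -0.5 open 0.0462
```

View pics/w12.png

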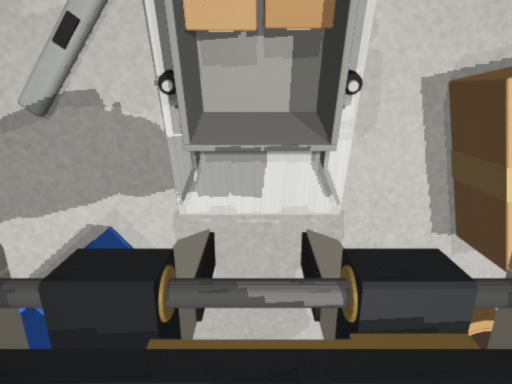

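```bash
python3 - <<'E'
from h import *
from rig import manip
f=np.load("w12.npz");c=manip.calibration("wrist");o=manip.get_obs()
L,R=[wray(p,f,.1035,c) for p in((182,150),(338,149))]
print(w2d(L),w2d(R),np.linalg.norm(L-R));m=(L+R)/2
print("mid rim h,y",(m[:2]-DO)@EX,(m[:2]-DO)@EY)
y=(m[:2]-DO)@EY;h=(m[:2]-DO)@EX
print(shares(o,[*(DO+(h+.035)*EX+y*EY),.17],DA-np.pi/2))
E
```

```text
[0.11552798 0.05669197 0.07454388] [ 0.11627301 -0.05522104  0.07433024] 0.11191568678699834
mid rim h,y 0.09089307062558721 0.0007354652404244412
(array([ 0.0099, -0.3796,  0.0415]), np.float64(0.003))
```

Call:
jog_arm(series=[[[0.01, -0.15, 0], 0, 0], [[0.01, -0.3, 0], 0, 0], [[0.01, -0.38, 0], 0, 0], [[0.01, -0.38, 0], 0, 0], [[0.01, -0.38, 0.15], 0, 0], [[0.01, -0.38, 0.3], 0, 0], [[0.01, -0.38, 0.3], 0, 0]])

```text
t: 20.6
tool_pos: [0.5271, 0.0909, 0.1145]
tcp_rot: [3.139, 0.008, -0.071]
wrist_force: [-0.5, -0.9, 0.1]
opening: 0.0458
```

```bash
python3 st.py; python3 - <<'E'
from h import *
from rig import manip
o=manip.get_obs();im,d=manip.read_camera("wrist");cv2.imwrite("pics/w13.png",im[:,:,::-1])
im,d=manip.read_camera("side");cv2.imwrite("pics/s13.png",cv2.resize(im[110:310,190:370,::-1],None,fx=3,fy=3))
E
```

```text
t 20.6 h 0.1242 y 0.0035 z 0.1145 yaw 0.08 Fup -0.93 Fy 0.46 Fz 0.13 open 0.0458
```

View pics/w13.png

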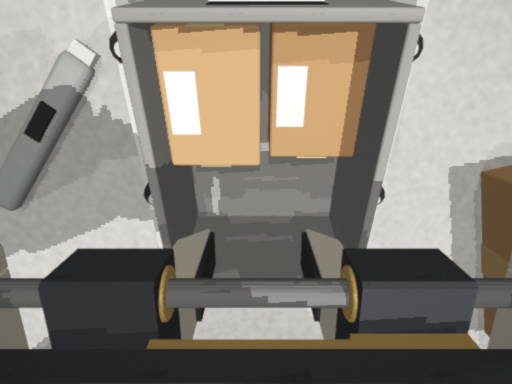

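View pics/s13.png

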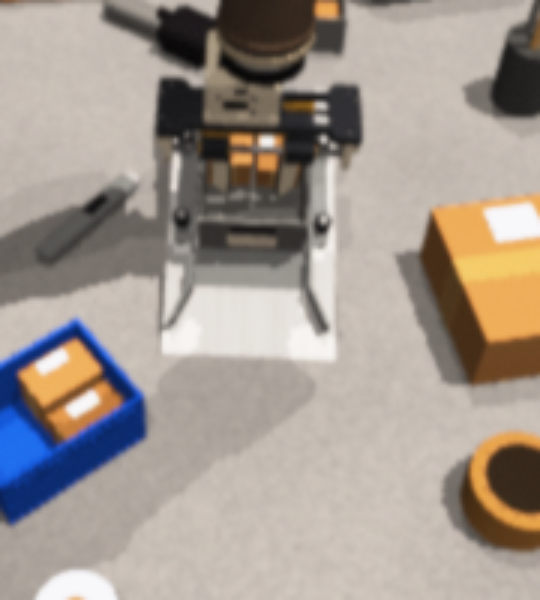

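Call:
jog_arm(series=[[[0.01, 0, 0.02], 0, 0.2], [[0.01, 0, 0.06], 0, 0.2], [[0.01, 0, 0.1], 0, 0.2], [[0.01, 0, 0.14], 0, 0.2], [[0.01, 0, 0.18], 0, 0.2], [[0.01, 0, 0.18], 0, 0.2], [[0.01, 0, 0.18], 0, 0.2]])

```text
t: 21.4
tool_pos: [0.5321, 0.0934, 0.0825]
tcp_rot: [3.141, 0.001, -0.07]
wrist_force: [-0.3, 0.1, 0.3]
opening: 0.0365
```

```bash
python3 st.py
```

```text
t 21.4 h 0.127 y -0.0013 z 0.0825 yaw 0.15 Fup 0.13 Fy 0.26 Fz 0.29 open 0.0365
```

Call:
jog_arm(series=[[[-0.005, 0, 0.03], 0, 0.2], [[-0.005, 0, 0.06], 0, 0.2], [[-0.005, 0.02, 0.09], 0, 0.2], [[-0.005, 0.03, 0.09], 0, 0.2], [[-0.005, 0.03, 0.09], 0, 0.2]])

```text
t: 21.9
tool_pos: [0.5307, 0.0867, 0.0645]
tcp_rot: [3.141, 0.001, -0.071]
wrist_force: [-1.0, -0.1, 0.1]
opening: 0.0367
```

```bash
python3 st.py; python3 - <<'E'
from h import *
from rig import manip
im,d=manip.read_camera("wrist");cv2.imwrite("pics/w14.png",im[:,:,::-1])
E
```

```text
t 21.9 h 0.1203 y -0.0004 z 0.0645 yaw 0.1 Fup -0.19 Fy 0.96 Fz 0.12 open 0.0367
```

View pics/w14.png

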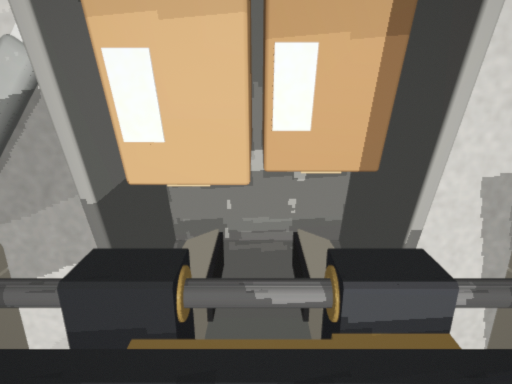

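The fingers are inside the empty half. I pull back along the slope in small steps.

Call:
jog_arm(series=[[[0, 0.005, 0.001], 0, 0.2], [[0, 0.01, 0.003], 0, 0.2], [[0, 0.015, 0.004], 0, 0.2], [[0, 0.02, 0.006], 0, 0.2], [[0, 0.02, 0.006], 0, 0.2]])

```text
t: 22.45
tool_pos: [0.5305, 0.0832, 0.0635]
tcp_rot: [3.141, 0.0, -0.07]
wrist_force: [-0.4, -0.4, -0.0]
opening: 0.0364
```

```bash
python3 st.py
```

```text
t 22.45 h 0.1167 y -0.0005 z 0.0635 yaw 0.12 Fup -0.4 Fy 0.37 Fz -0.04 open 0.0364
```

Call:
jog_arm(series=[[[0, 0.005, 0.002], 0, 0.2], [[0, 0.01, 0.003], 0, 0.2], [[0, 0.01, 0.003], 0, 0.2]])

```text
t: 22.75
tool_pos: [0.5305, 0.082, 0.063]
tcp_rot: [-3.141, -0.0, -0.07]
wrist_force: [-0.0, 1.9, 0.4]
opening: 0.0366
```

```bash
python3 st.py
```

```text
t 22.75 h 0.1156 y -0.0006 z 0.063 yaw 0.16 Fup 1.87 Fy 0.18 Fz 0.4 open 0.0366
```

Call:
jog_arm(series=[[[0, 0.005, 0.002], 0, 0.2], [[0, 0.005, 0.002], 0, 0.2]])

```text
t: 22.95
tool_pos: [0.5305, 0.0818, 0.0629]
tcp_rot: [-3.14, -0.001, -0.069]
wrist_force: [-0.5, 4.4, 2.8]
opening: 0.0367
```

```bash
python3 st.py;python3 fl.py
```

```text
t 22.95 h 0.1153 y -0.0006 z 0.0629 yaw 0.19 Fup 4.4 Fy 0.82 Fz 2.78 open 0.0367
floor x 0.2061 z 0.0449 pitch/roll deg [40.67 24.75]
cartL x 0.2366 z 0.0543 pitch/roll deg [0.5  0.11]
cartR x 0.2353 z 0.0444 pitch/roll deg [-0.71  1.55]
```

Call:
jog_arm(series=[[[0, 0.004, 0.001], 0, 0.2], [[0, 0.007, 0.001], 0, 0.2], [[0, 0.007, 0.001], 0, 0.2]])

```text
t: 23.3
tool_pos: [0.5306, 0.0816, 0.0629]
tcp_rot: [-3.139, -0.001, -0.068]
wrist_force: [-0.0, 7.9, 3.9]
opening: 0.0366
```

```bash
python3 st.py;python3 fl.py|tail -2
```

```text
t 23.3 h 0.1151 y -0.0006 z 0.0629 yaw 0.24 Fup 7.86 Fy 0.62 Fz 3.9 open 0.0366
cartL x 0.2363 z 0.0543 pitch/roll deg [ 0.25 -0.02]
cartR x 0.2352 z 0.0444 pitch/roll deg [-0.75  1.55]
```

Call:
jog_arm(series=[[[0, 0.002, 0], 0, 0.2], [[0, 0.002, 0], 0, 0.2], [[0, 0.002, 0], 0, 0.2], [[0, 0.002, 0], 0, 0.2], [[0, 0.002, 0], 0, 0.2], [[0, 0.002, 0], 0, 0.2], [[0, 0.002, 0], 0, 0.2], [[0, 0.002, 0], 0, 0.2], [[0, 0.002, 0], 0, 0.2], [[0, 0.002, 0], 0, 0.2]])

```text
t: 24.35
tool_pos: [0.5305, 0.0815, 0.0629]
tcp_rot: [-3.138, -0.001, -0.068]
wrist_force: [-1.7, 9.1, 3.3]
opening: 0.0368
```

```bash
python3 st.py;python3 fl.py|tail -2
```

```text
t 24.35 h 0.1151 y -0.0006 z 0.0629 yaw 0.25 Fup 8.99 Fy 2.33 Fz 3.28 open 0.0368
cartL x 0.2363 z 0.0543 pitch/roll deg [0.45 0.  ]
cartR x 0.2351 z 0.0444 pitch/roll deg [-0.23  1.42]
```

The pull of about 9.5 N held for a second and the tote stayed flat and still. I release gently and withdraw.

Call:
jog_arm(series=[[[0, -0.01, -0.003], 0, 0.2], [[0, -0.02, -0.006], 0, 0.2], [[0, -0.035, -0.01], 0, 0.2], [[0, -0.05, -0.015], 0, 0.2], [[0, -0.05, -0.06], 0, 0.2], [[0, -0.05, -0.15], 0, 0.2], [[0, -0.05, -0.3], 0, 0.2], [[0, 0.1, -0.5], 0, 0.2], [[0, 0.3, -0.7], 0, 0.2], [[0, 0.5, -0.7], 0, 0.2], [[0, 0.5, -0.7], 0, 0.2], [[0, 0.5, -0.7], 0, 0.2]])

```text
t: 25.6
tool_pos: [0.523, -0.0226, 0.2029]
tcp_rot: [3.141, -0.001, -0.073]
wrist_force: [1.2, 0.8, 0.3]
opening: 0.0364
```

```bash
python3 st.py; python3 - <<'E'
from h import *
from rig import manip
o=manip.get_obs();im,d=manip.read_camera("wrist");cv2.imwrite("pics/w15.png",im[:,:,::-1])
np.savez("w15.npz",im=im,d=d,p=o["tool_pos"],r=o["tcp_rot"])
im,d=manip.read_camera("side");cv2.imwrite("pics/s15.png",cv2.resize(im[110:310,190:370,::-1],None,fx=3,fy=3))
E
```

```text
t 25.6 h 0.0107 y -0.0007 z 0.2029 yaw -0.05 Fup 0.9 Fy -1.15 Fz 0.26 open 0.0364
```

View pics/w15.png

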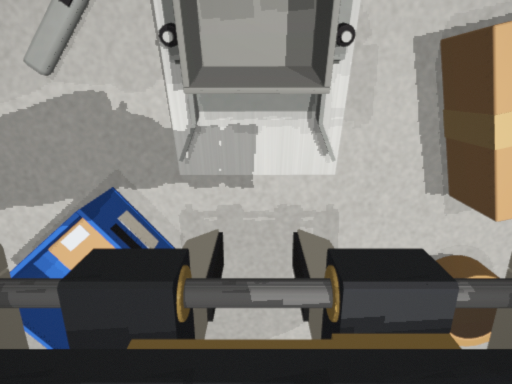

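View pics/s15.png

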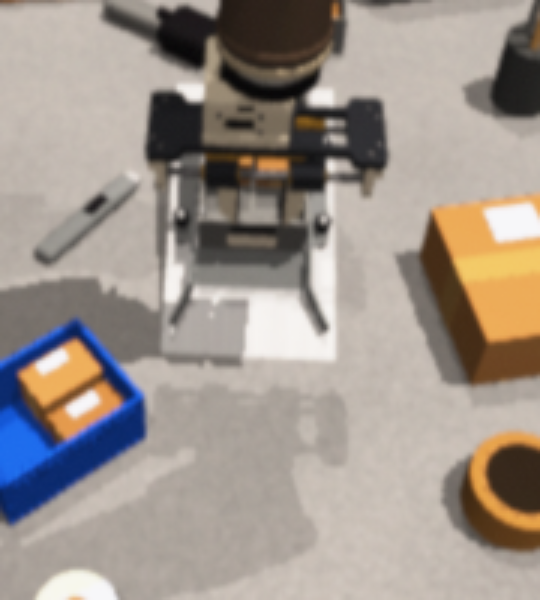

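```bash
sed 's/(("floor",(80,165,185,300)),.*$/(("floor",(10,40,215,300)),):/' fl.py > fl2.py; python3 fl2.py; python3 - <<'E'
from h import *
from rig import manip
f=np.load("w15.npz");c=manip.calibration("wrist")
L,R=[wray(p,f,.1035,c) for p in((186,91),(330,91))];print(w2d(L),w2d(R))
E
```

```text
floor x 0.1557 z 0.0043 pitch/roll deg [0.16 0.09]
[0.11656055 0.05357229 0.07424779] [ 0.1164064  -0.05431006  0.07429199]
```

```bash
python3 -c "
from rig import manip
print(manip.sign_off())"; python3 st.py
```

```text
the job is handed in; nothing more can be done
None
the job is handed in; nothing more can be done
```

The grey tote is caught behind the lip, resting flat on the deck and released. I handed the job in at about 26 s; the rig reports no verdict.

- **Lining up:** I pinched the back wall, slid and turned the tote on the bench until it was within about 0.5 mm and 0.5° of the middle line, then let go.
- **Sliding up:** I pushed it up the slope with two fingers behind the back wall; the force readings stayed under about 4 N. It pitched about 3.5° nose-down as the back edge rode over the lip, then dropped flat.
- **Pull check:** With the fingers inside, I pulled back along the slope with about 9.5 N for 1 s, and the tote did not move.
- **Last checks:** The floor tilt was about 0.2° from the deck and its height was right for flat. The back wall stood about 116 mm up the deck, which puts the centre at about 191 mm. The hand was clear and bystanders in view were where they had been.
- **Disagreement:** During the pull, one carton-surface depth fit read up to 1.5° roll. The depth patch at the edge of that carton was poor; the other carton, and the floor before and after, read flat. No check failed.

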